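Open the ratchet stop of the jar rack

TASK

Make room in the jar rack for the tin: with closed fingertips press down the black release paddle of the rack's sliding stop and, keeping it pressed, push the stop along its toothed bar, away from the jars, as far as it will go; then let go and move clear. Push and press gently, do not pinch, grasp or lift anything, and leave the jars and the tin standing where they are.

Things in the scene. Friction and masses are not known exactly. Their poses are not given: they have to be found in the camera images.
- rack: Wooden jar rack, fixed; board 180 (x) x 360 (y) x 12 mm, origin at the centre of its underside, z up, yaw within 0.35 rad. A toothed steel bar (22 mm wide, teeth up to 35 mm above the worktop) runs along y at rack x = -60 mm (robot's side), ending at a 48 mm high post at y = +167 mm. End plate 97 mm high at y = -180 mm. Jars stand at rack x = +45 mm between end plate and stop.
- stop_slide (a joint): Travel of the stop along the bar, m: grows along the rack's +y (away from the jars); 0.12 is fully open, at the post's rubber buffers (they give 8 mm more at 3 N/mm); starts between 0 and 0.04. The ratchet lets it move to smaller values; towards larger ones a tooth holds it after at most 8 mm unless the paddle is held down. With the paddle down it slides with 2.5 N friction plus 8 N per m/s.
- stop_face (a point): Centre of the face to push on: the flat face (44 mm wide, 34 mm high, 68 to 102 mm above the worktop) of the thrust block on the stop's aluminium plate. It looks along the rack's -y, towards the paddle, and moves with the stop. The plate (8 mm thick, 102 mm high, centre 14 mm farther along +y) spans rack x = -85 to +85 mm.
- release_angle (a joint): Angle of the release paddle, in rad: 0 is up (ratchet engaged; it may read up to 0.15 where the pawl rides on a tooth), 0.32 is fully down. Beyond about 0.15 the pawl is clear of the teeth. A spring returns it when let go: about 2 N at first to 5 N fully down.
- paddle (a point): Middle of the top of the black paddle (44 mm across the bar, 50 mm along it) over the bar, on the jar side of the thrust block. At rest it slopes up away from the block by 0.32 rad and this point is about 80 mm above the worktop. Fully pressed it is level, its top 64 mm above the worktop, reaching from 8 mm to 58 mm before the pushing face (rack -y).
- release: The rocker that carries the paddle and the pawl; origin on its pivot, 46 mm above the worktop, 22 mm beyond the pushing face along the rack's +y.
- stop: The sliding stop; origin on the middle line of the bar, at the height of the board's top (12 mm), in the middle of the plate's 8 mm thickness. Axes as the rack's.
- spice_a_mid (a point): Centre of a spice jar with a red lid, 45 mm across, 106 mm high, loose, standing in the rack. The three jars stand in any order.
- spice_b_mid (a point): Centre of a spice jar with a dark lid, 44 mm across, 105 mm high, loose, standing in the rack.
- salt_shaker_mid (a point): Centre of a glass salt shaker with a grey top, 44 mm across, 90 mm high, loose, standing in the rack.
- tin_mid (a point): Centre of a food tin, 75 mm across, 58 mm high, standing on the worktop left of the rack.
There are look-alikes about, which are no part of the job. Leave any blue or turquoise look-alike of the part that bears spice_b_mid alone. Leave any pink look-alike of the part that bears spice_a_mid alone.

How it is judged:
On the way, in this order (a step that is already met when the one before it is completed fails the run):
1. the release paddle is pressed down with the fingers while the stop is still at its place (value of joint release_angle above 0.16 rad and contact force between the fingers and release above 0.5 N and distance of stop_face from where it was at the start of the episode below 0.015 m), for 0.1 s.
2. the stop slides along the bar with the paddle held down (value of joint stop_slide above 0.06 m and value of joint release_angle above 0.12 rad), for 0.05 s.
At the end, for the whole second after the job is handed in: The stop is at the open end of the bar (travel over 112 of 120 mm), the paddle has sprung back (below 0.2 rad), and the three jars and the tin stand upright within 15 mm of where they were (value of joint stop_slide above 0.112 m and value of joint release_angle below 0.2 rad and distance of each of spice_a_mid, spice_b_mid, salt_shaker_mid, tin_mid from where it was at the start of the episode below 0.015 m and angle between each of spice_a_mid, spice_b_mid, salt_shaker_mid, tin_mid's own z axis and vertical below 0.2 rad); the robot touches nothing.
It fails at once if a jar or the tin is moved more than 20 mm, tipped or lifted (distance of any of spice_a_mid, spice_b_mid, salt_shaker_mid, tin_mid from where it was at the start of the episode above 0.02 m or angle between any of spice_a_mid, spice_b_mid, salt_shaker_mid, tin_mid's own z axis and vertical above 0.35 rad).
It fails at once if the stop is squeezed or pushed with more than 40 N, or its paddle with more than 35 N (contact force between the fingers and stop above 40 N or contact force between the fingers and release above 35 N).
It also fails if it takes over 32 s, if anything falls off the work surface, if the arm or the gripper's body presses on something with over 40 N, if the wrist force passes 120 N, or if a joint passes its speed limit or range.

ROBOT

A 6-joint arm with a two-finger parallel gripper is mounted at the origin on a cart in front of the work surface, level with it; the furniture and walls round the work are solid. World frame = base frame: x ahead of the robot, y to its left, z up, the work surface at z = 0. Lengths are in m, angles in rad, forces in N, time in s.
With the tool pointing down it reaches from about 0.275 to 0.875 m from the base axis. Payload 12.5 kg.
Tool frame: the origin (TCP) lies on the centre line of the jaws, within the pads' length; the fingertips stand r.finger_overhang ahead of it and the grasp point (between the pads) lies 3 mm ahead of it (r.finger_overhang is the distance from the TCP to the fingertips, in m); z points along the fingers, y is the line along which they close (so a half turn about z gives the same grasp; the last joint's range is limited). The gripper opens to 85 mm and grips with 20 to 120 N. Pads are 22 mm wide; open, the fingers measure 114 mm over their backs; the gripper's body (76 mm by 85 mm) begins 54 mm behind the grasp point. The pads swing forward as they close: fully open they stand 13 mm farther back than shut.
Start: joints at [-1.413, 0.351, 1.652, -0, 1.139, -0.085], TCP at [0.132, -0.534, 0.253] pointing down, gripper open.
Joint ranges: [-2.75, 2.75], [-0.79, 2.1], [0.01, 2.65], [-1.57, 4.71], [0.07, 3.14], [-2.87, 2.87]. Speed limits (rad/s): [2.22, 2.22, 2.79, 3.14, 3.14, 3.14].

INTERFACE

Orientations are given as a unit quaternion [x, y, z, w].
In Python, from cell import r, optics gives the robot as it stands. The module is installed in compiled form; this text tells all that it offers. Calls block until the motion is done:
- r.move_to(position, orientation): joint-space move of the TCP to a pose.
- r.move_linear(position, rot=None, vel=0.15): straight line of the TCP; rot=None keeps the orientation; vel is the mean speed in m/s.
- r.set_joints(angles): joint-space move.
- r.set_gripper(opening, squeeze=None): opening from 0.0 (shut) to 1.0 (fully open); squeeze is the grip in N (None keeps the last); returns when the fingers have stopped.
- r.sleep(seconds).
- r.inverse_kinematics(position, orientation): joint angles nearest the present ones, or None.
- optics.get_image(name): name is "side" or "top" or "wrist"; returns a dict with "pixels" (420x560x3 uint8, red, green, blue), "depth" (420x560 float32, m along the optical axis (not along the pixel's ray), 0 where there is no reading), "fx", "fy", "cx", "cy" (pixels), "D" ([k1, k2, p1, p2, k3] as OpenCV has them; the pictures are not rectified), "camera_from_world" (4x4, takes a point from world to camera coordinates); the wrist camera has in their place "mount" (4x4, takes a point from camera to tool coordinates, whose origin is the TCP and whose axes are the flange's). Camera axes: x right, y down, z forward; pixel columns grow to the right and rows downward; lengths in m; the calibration is good to about 2 mm. A picture is of the moment at which its call begins: read the wrist's pose just before it.
A pose or a line that the arm cannot do raises r.PlanningError and nothing moves.
- r.hand_in(): hands the job in; it is judged then, once.
Readings, each from a call of its own:
- r.current_t(): time.
- r.current_q(): joint angles.
- r.current_qvel(): joint speeds.
- r.current_effort(): joint torques, N m.
- r.current_tool_pos(): TCP position.
- r.current_ee_rot(): TCP orientation.
- r.current_contact_force(): force on the tool from outside, world axes, zero at the start.
- r.current_torque(): the same for the moment, N m.
- r.current_opening(): opening from 0.0 (shut) to 1.0 (fully open).
- r.current_finger_force(): force on a finger pad.
Only numpy, scipy, OpenCV 4.12 (cv2) and the standard library are available. Lean on these libraries where they do the work, as an engineer would, in place of code of your own. Each camera call takes 0.05 s, during which the arm holds its last target. There are 200 camera calls.

## Working session

There is one attempt and no reset: what is moved stays moved. The work goes in short steps, each a Python script; the robot and the scene stay as the last script left them, time stands still between calls to the robot, and variables do not carry over. Pictures are saved under pics/ and viewed, at most 10 in all, crops included, and the job is handed in when it is done.

```bash
mkdir -p pics
python3 - <<'E'
from cell import r, optics
import cv2, numpy as np
ims=[]
for n in("side","top"):
    d=optics.get_image(n); np.savez(f"pics/{n}.npz",**d)
    cv2.imwrite(f"pics/{n}0.png",d["pixels"][:,:,::-1]); 
    T=np.linalg.inv(d["camera_from_world"]);print(n,T.round(3).tolist(),d["fx"],d["D"])
    print((d["depth"]>0).mean())
print(r.current_t(),r.finger_overhang,r.current_ee_rot(),r.current_tool_pos())
E
```

```text
side [[0.915, -0.167, 0.368, 0.006], [-0.404, -0.348, 0.846, -1.417], [-0.013, -0.923, -0.385, 0.686], [0.0, 0.0, 0.0, 1.0]] 406.4683068730442 [-0.07112223  0.          0.          0.          0.        ]
0.9960756802721088
top [[-0.061, -0.974, 0.217, 0.291], [-0.998, 0.06, -0.008, -0.116], [-0.005, -0.217, -0.976, 1.276], [0.0, 0.0, 0.0, 1.0]] 419.0572841669122 [-0.00140023  0.          0.          0.          0.        ]
0.9958886054421768
0.1 0.022 [ 9.92637936e-01  1.21118440e-01 -2.38802471e-05 -5.01474502e-04] [ 0.13221722 -0.53359235  0.25284251]
```

View pics/side0.png

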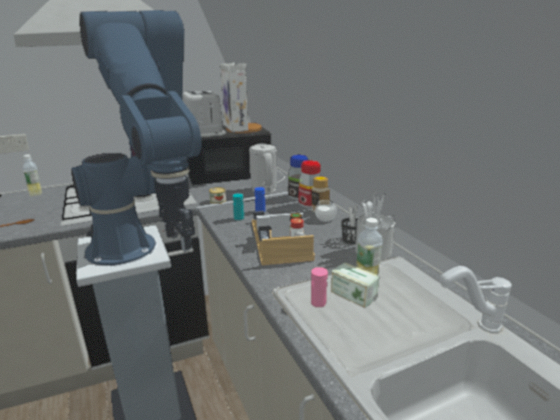

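View pics/top0.png

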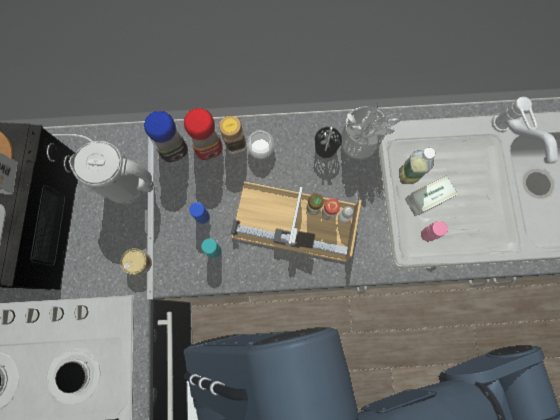

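The side view shows the rack at about (285,240). In the top view it spans (234–360, 184–262), with the end plate on the right, the stop plate at about (297,215) and the black paddle at about (307,240). Next I'll zoom in and deproject.

```bash
cat > h.py <<'E'
import numpy as np, cv2
def cloud(d,T=None):
    K=np.array([[d["fx"],0,d["cx"]],[0,d["fy"],d["cy"]],[0,0,1.]])
    h,w=d["depth"].shape; u,v=np.meshgrid(np.arange(w),np.arange(h))
    n=cv2.undistortPoints(np.stack([u,v],-1).reshape(-1,1,2).astype(float),K,d["D"]).reshape(h,w,2)
    P=np.dstack([n,np.ones((h,w))])*d["depth"][...,None]
    if T is None: T=np.linalg.inv(d["camera_from_world"])
    return P@T[:3,:3].T+T[:3,3]
E
python3 - <<'E'
import numpy as np,cv2
from h import cloud
d=dict(np.load("pics/top.npz")); P=cloud(d)
im=d["pixels"][170:275,222:372,::-1]
cv2.imwrite("pics/topc.png",cv2.resize(im,None,fx=5,fy=5,interpolation=cv2.INTER_CUBIC))
hsv=cv2.cvtColor(d["pixels"],cv2.COLOR_RGB2HSV)
m=cv2.inRange(hsv,(10,70,60),(28,255,255)); z=P[...,2]
roi=np.zeros_like(m); roi[170:275,222:372]=1
b=((m>0)&(roi>0)&(abs(z-.012)<.006)); q=P[b]
rect=cv2.minAreaRect(q[:,:2].astype(np.float32)); print(rect,q[:,2].mean(),b.sum())
pl=(roi>0)&(z>.09)&(z<.112)&(hsv[...,1]<60)
print(np.c_[P[pl].round(3)][::4][:40])
ep=(m>0)&(roi>0)&(z>.08)
print("end",cv2.minAreaRect(P[ep][:,:2].astype(np.float32)),ep.sum())
bl=(roi>0)&(hsv[...,2]<50)&(z>.05)&(z<.1); v,u=np.nonzero(bl)
print(np.c_[u,v,P[bl].round(3)][::6])
E
```

```text
((0.5516485571861267, -0.1784321516752243), (0.3570433259010315, 0.17646487057209015), 74.66377258300781) 0.011901589596621426 4105
[[ 0.634 -0.199  0.102]
 [ 0.63  -0.202  0.105]
 [ 0.626 -0.196  0.1  ]
 [ 0.622 -0.199  0.102]
 [ 0.619 -0.201  0.1  ]
 [ 0.613 -0.195  0.1  ]
 [ 0.609 -0.198  0.103]
 [ 0.605 -0.192  0.098]
 [ 0.6   -0.194  0.105]
 [ 0.59  -0.372  0.091]
 [ 0.593 -0.188  0.099]
 [ 0.588 -0.19   0.104]
 [ 0.586 -0.193  0.103]
 [ 0.581 -0.184  0.101]
 [ 0.577 -0.184  0.102]
 [ 0.571 -0.333  0.09 ]
 [ 0.574 -0.186  0.103]
 [ 0.566 -0.331  0.1  ]
 [ 0.566 -0.342  0.098]
 [ 0.568 -0.235  0.103]
 [ 0.563 -0.331  0.098]
 [ 0.562 -0.342  0.1  ]
 [ 0.567 -0.186  0.108]
 [ 0.56  -0.327  0.102]
 [ 0.559 -0.338  0.101]
 [ 0.566 -0.18   0.103]
 [ 0.559 -0.322  0.095]
 [ 0.557 -0.332  0.101]
 [ 0.556 -0.344  0.099]
 [ 0.563 -0.186  0.098]
 [ 0.555 -0.327  0.095]
 [ 0.552 -0.337  0.106]
 [ 0.561 -0.18   0.099]
 [ 0.551 -0.323  0.102]
 [ 0.551 -0.335  0.1  ]
 [ 0.552 -0.348  0.093]
 [ 0.549 -0.321  0.097]
 [ 0.548 -0.332  0.1  ]
 [ 0.548 -0.343  0.099]
 [ 0.554 -0.179  0.102]]
end ((0.4361264109611511, -0.2499961256980896), (0.15957623720169067, 0.3623862564563751), 71.01211547851562) 390
[]
```

View pics/topc.png

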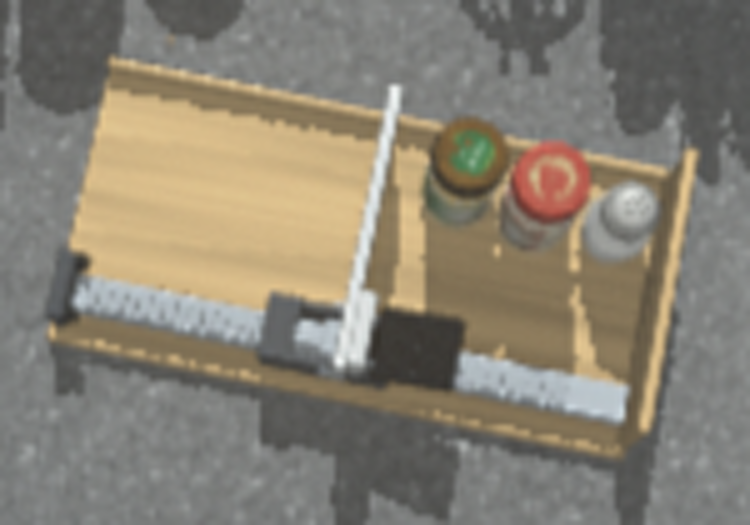

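Run:
```python
import numpy as np,cv2
from h import cloud
d=dict(np.load("pics/top.npz")); P=cloud(d); z=P[...,2]
hsv=cv2.cvtColor(d["pixels"],cv2.COLOR_RGB2HSV)
def rk(c,yaw):
    R=np.array([[np.cos(yaw),-np.sin(yaw)],[np.sin(yaw),np.cos(yaw)]]); return (P[...,:2]-c)@R
c0=np.array([.5516,-.1784]); yaw=np.radians(74.66-90)
Q=rk(c0,yaw)
pl=(abs(Q[...,0])<.1)&(abs(Q[...,1])<.03)&(z>.094)&(z<.11)
for k in range(3):
    vx,vy,x0,y0=cv2.fitLine(P[pl][:,:2].astype(np.float32),cv2.DIST_HUBER,0,.01,.01).ravel()
print("plate line yaw",np.arctan(vy/vx),yaw,"Qx range",np.percentile(Q[pl][:,0],[0,1,99,100]),"Qy",np.percentile(Q[pl][:,1],[1,50,99]),z[pl].mean())
ep=(abs(Q[...,0])<.085)&(abs(Q[...,1]+.18)<.02)&(z>.088)&(z<.104)
print("end plate Qy",np.percentile(Q[ep][:,1],[1,50,99]),"x",Q[ep][:,0].min(),Q[ep][:,0].max(),cv2.fitLine(P[ep][:,:2].astype(np.float32),cv2.DIST_HUBER,0,.01,.01).ravel())
dk=(hsv[...,2]<75)&(abs(Q[...,0]+.06)<.03)&(abs(Q[...,1]+.03)<.07)&(z>.055)&(z<.1)
print("paddle",dk.sum(),np.percentile(Q[dk],[2,50,98],axis=0),P[dk].mean(0))
po=(abs(Q[...,0]+.06)<.03)&(abs(Q[...,1]-.167)<.03)&(z>.04)&(z<.055)
print("post",np.percentile(Q[po],[5,50,95],axis=0))
bl=(abs(Q[...,0]+.06)<.035)&(abs(Q[...,1]+.005)<.03)&(z>.095)&(z<.108)
for a in np.arange(-.09,-.02,.006):
    s=bl&(abs(Q[...,0]-a)<.003)
    if s.any(): print(round(a,3),Q[s][:,1].min().round(4),Q[s][:,1].max().round(4))
```

```text
plate line yaw -0.2345082 -0.2677335072559302 Qx range [-0.08337319 -0.08034022  0.08451086  0.08620341] Qy [-0.02654406 -0.00270142  0.00256719] 0.1018073543213608
end plate Qy [-0.18074952 -0.17609636 -0.16104655] x -0.0831870619928756 0.08403870913320317 [ 0.9622249  -0.2722559   0.52482605 -0.3536722 ]
paddle 223 [[-0.07893631 -0.06423924]
 [-0.05960027 -0.04237208]
 [-0.04090237 -0.01883469]] [ 0.48251769 -0.20319307  0.07558598]
post [[-0.07781626  0.1603182 ]
 [-0.05869767  0.17000635]
 [-0.03928064  0.17654173]]
-0.084 -0.0028 0.0
-0.078 -0.0133 0.0017
-0.072 -0.0149 0.0
-0.066 -0.0144 0.0012
-0.06 -0.0132 0.0023
-0.054 -0.0149 0.0007
-0.048 -0.0132 0.0019
-0.042 -0.0149 0.0025
-0.036 -0.0143 0.0014
-0.03 -0.0042 0.0026
-0.024 -0.0031 -0.0031
```

The crop shows the paddle at about (415,345), the thrust block at (358,325), the post at (65,285) and three jars at the top right. All sizes agree: the plate is 169 mm wide with its top at 102 mm, and the post is at y = 0.168. The stop face is at rack y ≈ -0.0147. I'll close the gripper, move above the paddle and take one close look.

```bash
cat >> h.py <<'E'
from scipy.spatial.transform import Rotation as Ro
c0=np.array([.5516,-.1784]); yaw=-.2677
RR=np.array([[np.cos(yaw),-np.sin(yaw)],[np.sin(yaw),np.cos(yaw)]])
def W(x,y,tipz,ov=.022): return np.r_[c0+RR@[x,y],tipz+ov]
def rot(s):
    xa=np.r_[RR[:,1]*s,0]; za=np.array([0,0,-1.]); return Ro.from_matrix(np.c_[xa,np.cross(za,xa),za]).as_quat()
E
python3 - <<'E'
from cell import r, optics
from h import *
p=W(-.06,-.043,.15)
c=[(abs(np.array(j)-r.current_q()).max(),s,j) for s in(1,-1) if (j:=r.inverse_kinematics(p,rot(s))) is not None]
print([(a,s,np.round(j,2)) for a,s,j in c]); a,s,j=min(c,key=lambda t:t[0])
r.set_gripper(0.0,20)
r.move_to(p,rot(s)); r.sleep(.2)
tp,tq=r.current_tool_pos(),r.current_ee_rot()
d=optics.get_image("wrist"); cv2.imwrite("pics/w1.png",d["pixels"][:,:,::-1])
T=np.eye(4);T[:3,:3]=Ro.from_quat(tq).as_matrix();T[:3,3]=tp
P=cloud(d,T@d["mount"]); np.savez("pics/w1.npz",P=P,px=d["pixels"],ok=d["depth"]>0)
print(r.current_t(),s,tp-p,r.current_opening(),r.current_contact_force())
E
```

```text
[(np.float64(0.9235795814668628), 1, array([-0.49,  0.41,  1.8 , -0.  ,  0.94, -0.22]))]
2.8917 1 [-1.60488826e-04 -5.82561115e-04  9.70920579e-05] 0.00014752734862353127 [ 0.25140303  0.48760553 -0.37396536]
```

View pics/w1.png

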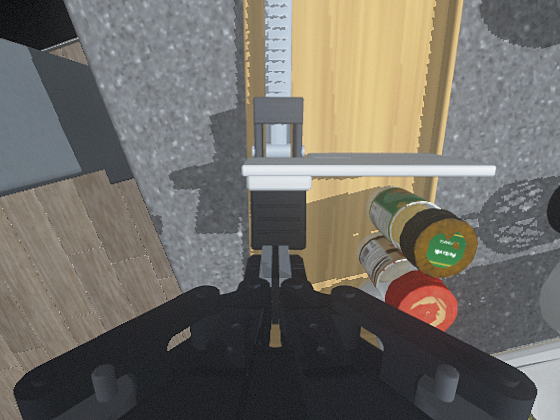

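The wrist view shows the thrust block at (278,183), the paddle at (278,215) and the closed fingers centred over it at x ≈ 275. I'll check the face position in this cloud.

Run:
```python
from h import *
f=np.load("pics/w1.npz"); P=f["P"]; z=P[...,2]; Q=(P[...,:2]-c0)@RR
b=(abs(Q[...,1])<.04)&(z>.097)&(z<.107); b[240:]=0
for a in np.arange(-.084,.08,.012):
    s=b&(abs(Q[...,0]-a)<.004)
    if s.any(): print(round(a,3),np.percentile(Q[s][:,1],[2,98]).round(4),z[s].mean().round(4))
s=b&(Q[...,1]<-.008); print("block x",np.percentile(Q[s][:,0],[1,99]))
col=[(v,Q[v,278].round(4),z[v,278].round(4)) for v in range(165,256,6)]; print(*col,sep="\n")
```

```text
-0.084 [-0.0037  0.0034] 0.1023
-0.072 [-0.0141  0.0035] 0.1026
-0.06 [-0.0142  0.0035] 0.1025
-0.048 [-0.0142  0.0035] 0.1026
-0.036 [-0.0129  0.0036] 0.1024
-0.024 [-0.0038  0.0037] 0.1024
-0.012 [-0.0037  0.0036] 0.1024
-0.0 [-0.0038  0.0037] 0.1023
0.012 [-0.0037  0.0037] 0.1024
0.024 [-0.0037  0.0038] 0.1023
0.036 [-0.0392  0.0037] 0.1027
0.048 [-0.029   0.0032] 0.1024
0.06 [-0.03    0.0033] 0.1027
0.072 [-0.0042  0.0032] 0.1025
block x [-0.07884597  0.06119597]
(165, array([-0.0581,  0.0029]), np.float64(0.102))
(171, array([-0.0581, -0.0009]), np.float64(0.1031))
(177, array([-0.0581, -0.0048]), np.float64(0.1033))
(183, array([-0.0581, -0.0088]), np.float64(0.1037))
(189, array([-0.0581, -0.013 ]), np.float64(0.1028))
(195, array([-0.0578, -0.0242]), np.float64(0.0728))
(201, array([-0.0578, -0.0289]), np.float64(0.0734))
(207, array([-0.0578, -0.0335]), np.float64(0.0743))
(213, array([-0.0578, -0.0382]), np.float64(0.0749))
(219, array([-0.0578, -0.0425]), np.float64(0.0768))
(225, array([-0.0578, -0.0475]), np.float64(0.0769))
(231, array([-0.0578, -0.0517]), np.float64(0.0791))
(237, array([-0.0578, -0.0562]), np.float64(0.0805))
(243, array([-0.0578, -0.0614]), np.float64(0.08))
(249, array([-0.0587, -0.031 ]), np.float64(0.1603))
(255, array([-0.0588, -0.0309]), np.float64(0.1674))
```

Run:
```python
from cell import r, optics
from h import *
r.move_linear(W(-.06,-.043,.086),vel=.1); r.sleep(.15)
f0=np.array(r.current_contact_force()); print(f0)
for z in (.080,.076,.073,.070,.068,.066):
    r.move_linear(W(-.06,-.043,z),vel=.03); r.sleep(.1)
    f=np.array(r.current_contact_force())-f0
    print(z,f.round(2),(np.array(r.current_tool_pos())-W(-.06,-.043,z)).round(4),round(r.current_t(),2))
    if f[2]>9: break
```

```text
[ 0.75122193 -0.21059398  0.93113049]
0.08 [-0.71 -0.37  0.48] [ 0. -0. -0.] 4.28
0.076 [0.1  0.66 0.43] [0.0002 0.     0.0001] 4.67
0.073 [0.32 0.65 1.43] [ 0.0001 -0.      0.    ] 5.02
0.07 [ 0.24 -0.8   1.5 ] [ 0. -0.  0.] 5.37
0.068 [-0.12 -1.87  1.72] [ 0. -0.  0.] 5.72
0.066 [-1.02 -2.2   2.01] [ 0.  0. -0.] 6.07
```

Run:
```python
from cell import r, optics
from h import *
tp,tq=r.current_tool_pos(),r.current_ee_rot(); d=optics.get_image("wrist")
T=np.eye(4);T[:3,:3]=Ro.from_quat(tq).as_matrix();T[:3,3]=tp
P=cloud(d,T@d["mount"]); z=P[...,2]; Q=(P[...,:2]-c0)@RR
for v in range(130,290,6):
  for u in(255,278): 
    if abs(Q[v,u,1]+.03)<.04: print(v,u,Q[v,u].round(4),z[v,u].round(4))
cv2.imwrite("pics/w2.png",d["pixels"][:,:,::-1])
```

```text
160 255 [-0.0715  0.0097] 0.0438
166 255 [-0.0715  0.0065] 0.0449
166 278 [-0.0586  0.0077] 0.0538
172 255 [-0.0716  0.0031] 0.0449
172 278 [-0.0586  0.0045] 0.054
178 255 [-0.07    0.0037] 0.0681
178 278 [-0.0588  0.0042] 0.0707
184 255 [-0.069   0.0039] 0.084
184 278 [-0.059   0.0041] 0.085
190 255 [-0.0683  0.0037] 0.0954
190 278 [-0.0591  0.004 ] 0.0971
196 255 [-0.0679  0.0028] 0.1021
196 278 [-0.0591  0.003 ] 0.1029
202 255 [-0.0678  0.0008] 0.1033
202 278 [-0.0591  0.0008] 0.1033
208 255 [-0.0678 -0.0015] 0.1035
208 278 [-0.0591 -0.0019] 0.1021
214 255 [-0.0679 -0.0041] 0.1026
214 278 [-0.0591 -0.0044] 0.1017
220 255 [-0.0679 -0.0063] 0.1035
220 278 [-0.0591 -0.0066] 0.1026
226 255 [-0.0681 -0.0093] 0.1019
226 278 [-0.0591 -0.0088] 0.1033
232 255 [-0.0681 -0.0117] 0.1022
232 278 [-0.0591 -0.0112] 0.1033
238 255 [-0.0708 -0.0286] 0.0661
238 278 [-0.0586 -0.0289] 0.0654
244 255 [-0.0708 -0.0318] 0.0666
244 278 [-0.0586 -0.0317] 0.0668
250 255 [-0.0709 -0.0352] 0.0666
250 278 [-0.0588 -0.0307] 0.0766
256 255 [-0.0703 -0.0345] 0.0755
256 278 [-0.0588 -0.0303] 0.0846
262 255 [-0.0698 -0.0339] 0.0833
262 278 [-0.0589 -0.0304] 0.0905
268 255 [-0.0695 -0.0351] 0.0872
268 278 [-0.059  -0.0303] 0.0964
274 255 [-0.0691 -0.0345] 0.094
274 278 [-0.059  -0.0303] 0.1017
280 255 [-0.0679 -0.0278] 0.111
280 278 [-0.0591 -0.0315] 0.1045
286 255 [-0.0678 -0.0292] 0.1128
286 278 [-0.0591 -0.0341] 0.1047
```

View pics/w2.png

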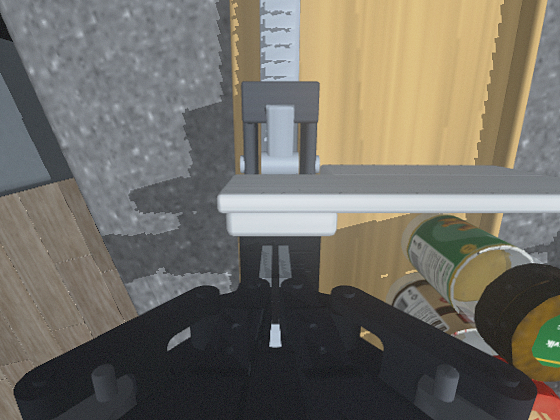

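The paddle top reads about 0.066, so it is nearly level and pressed, and the stop has not moved. The block edge is at row 235 and the fingers are on the paddle at (275,265). Next I'll slide to the face and push with force monitoring.

Run:
```python
from cell import r, optics
from h import *
u=RR[:,1]; y=-.043; n=0
F=lambda: np.mean([r.current_contact_force() for _ in range(3)],axis=0)
f0=F()
while y<.115 and n<60:
    st=.01 if y<.055 else .003
    if -.034<y<-.02: st=.003
    y+=st; n+=1
    r.move_linear(W(-.06,y,.0655),vel=.05)
    f=F(); fy=f[:2]@u
    print(round(y,3),"fy %.1f fz %.1f t %.1f"%(fy,f[2],r.current_t()))
    if fy<-13 or f[2]>15 or f[2]<-8: break
```

```text
-0.033 fy 1.6 fz 3.1 t 6.5
-0.03 fy 1.4 fz 2.8 t 6.7
-0.027 fy 0.5 fz 2.9 t 7.0
-0.024 fy 1.0 fz 4.1 t 7.2
-0.021 fy -0.4 fz 3.3 t 7.5
-0.018 fy 0.7 fz 3.6 t 7.7
-0.008 fy 1.6 fz 2.9 t 8.1
0.002 fy 2.9 fz 2.6 t 8.4
0.012 fy 2.3 fz 3.0 t 8.8
0.022 fy 2.7 fz 3.1 t 9.1
0.032 fy 2.2 fz 2.6 t 9.5
0.042 fy 3.0 fz 2.7 t 9.8
0.052 fy 2.3 fz 3.0 t 10.2
0.062 fy 1.4 fz 3.1 t 10.5
0.065 fy 1.8 fz 2.7 t 10.8
0.068 fy -0.5 fz 4.8 t 11.0
0.071 fy -0.6 fz 3.9 t 11.3
0.074 fy -0.1 fz 3.5 t 11.5
0.077 fy -1.7 fz 4.3 t 11.8
0.08 fy -1.0 fz 3.7 t 12.0
0.083 fy -2.5 fz 5.7 t 12.3
0.086 fy -5.2 fz 4.5 t 12.5
0.089 fy -12.2 fz 5.0 t 12.8
0.092 fy -18.2 fz 7.8 t 13.0
```

The buffers engaged at y ≈ 0.085, which is about 110 mm of push. I'll ease off, lift straight up and check.

Run:
```python
from cell import r, optics
from h import *
r.move_linear(W(-.06,.0865,.0655),vel=.02); r.sleep(.2); print(r.current_contact_force())
r.move_linear(W(-.06,.0863,.09),vel=.04); r.sleep(.1); print(r.current_contact_force())
r.move_linear(W(-.06,.075,.14),vel=.06)
r.move_linear(W(-.06,.02,.20),vel=.15); r.sleep(.2)
print(r.current_contact_force(),r.current_t())
d=optics.get_image("top"); P=cloud(d); z=P[...,2]; Q=(P[...,:2]-c0)@RR
b=(abs(Q[...,0])<.09)&(abs(Q[...,1]-.11)<.04)&(z>.097)&(z<.107)
print("plate",np.percentile(Q[b],[2,50,98],axis=0),z[b].mean())
tp,tq=r.current_tool_pos(),r.current_ee_rot(); d2=optics.get_image("wrist")
T=np.eye(4);T[:3,:3]=Ro.from_quat(tq).as_matrix();T[:3,3]=tp
P=cloud(d2,T@d2["mount"]); z=P[...,2]; Q=(P[...,:2]-c0)@RR
for lo in np.arange(.04,.125,.005):
    s=(abs(Q[...,0]+.06)<.008)&(abs(Q[...,1]-lo)<.0025)&(z<.11)
    if s.any(): print(round(lo,3),np.percentile(z[s],[50,98]).round(4))
o=np.load("pics/top.npz")["pixels"]
cv2.imwrite("pics/cmp.png",np.vstack([cv2.resize(i[170:275,222:372,::-1],None,fx=2.8,fy=2.8) for i in(o,d["pixels"])]))
```

```text
[ -3.10697169 -10.04330894   5.05112119]
[-2.56960962 -6.58736044  1.06743314]
[ 0.60877586 -0.69091881  0.52300747] 16.4083Traceback (most recent call last):
  File "<stdin>", line 10, in <module>
    return _quantile_unchecked(
        a, q, axis, out, overwrite_input, method, keepdims, weights)
    return _ureduce(a,
                    func=_quantile_ureduce_func,
    ...<5 lines>...
                    overwrite_input=overwrite_input,
                    method=method)
    r = func(a, **kwargs)
    result = _quantile(arr,
                       quantiles=q,
    ...<2 lines>...
                       out=out,
                       weights=wgt)
    slices_having_nans = np.isnan(arr[-1, ...])
                                  ~~~^^^^^^^^^
IndexError: index -1 is out of bounds for axis 0 with size 0
```

Possibly the arm hides it from the top camera; I'll look with the wrist camera first.

Run:
```python
from cell import r, optics
from h import *
d=optics.get_image("top")
tp,tq=r.current_tool_pos(),r.current_ee_rot(); d2=optics.get_image("wrist")
T=np.eye(4);T[:3,:3]=Ro.from_quat(tq).as_matrix();T[:3,3]=tp
P=cloud(d2,T@d2["mount"]); z=P[...,2]; Q=(P[...,:2]-c0)@RR
for lo in np.arange(.04,.16,.005):
    s=(abs(Q[...,0]+.06)<.008)&(abs(Q[...,1]-lo)<.0025)&(z<.11)
    if s.any(): print(round(lo,3),np.percentile(z[s],[50,98]).round(4))
b=(abs(Q[...,0])<.05)&(Q[...,1]>.03)&(z>.098)&(z<.107); print(b.sum(), Q[b].min(0),Q[b].max(0))
cv2.imwrite("pics/cmp.png",np.hstack([cv2.resize(i[:,:,::-1],(400,300)) for i in(d["pixels"],d2["pixels"])]))
```

```text
0.045 [0.081  0.0825]
0.05 [0.0815 0.0829]
0.055 [0.08   0.0812]
0.06 [0.0797 0.0814]
0.065 [0.078  0.0794]
0.07 [0.0772 0.0785]
0.075 [0.0756 0.0772]
0.08 [0.0751 0.0769]
0.085 [0.0734 0.0748]
0.09 [0.0723 0.0736]
0.095 [0.0676 0.0715]
0.1 [0.1021 0.1041]
0.105 [0.1029 0.1043]
0.11 [0.1031 0.1043]
0.115 [0.1031 0.1042]
0.12 [0.0538 0.0551]
0.125 [0.0518 0.054 ]
0.13 [0.0513 0.0531]
0.135 [0.0518 0.0536]
0.14 [0.0527 0.0567]
0.145 [0.0561 0.0577]
0.15 [0.0561 0.0575]
0.155 [0.0559 0.0576]
1603 [-0.04958662  0.09835399] [0.04988959 0.11523792]
```

View pics/cmp.png

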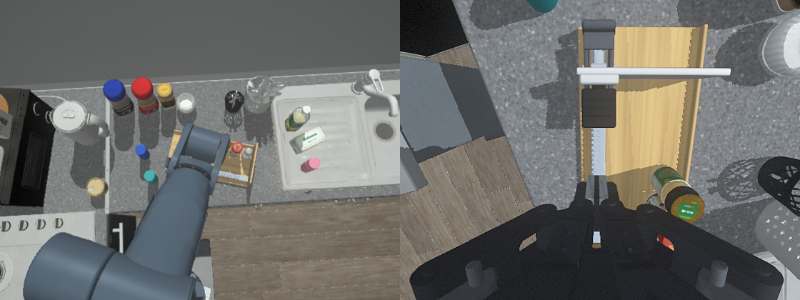

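The wrist crop shows the stop plate at (650,72), right up against the post. The paddle has sprung up, the arm is clear and the jars are standing. The stop travelled about 111 mm and reached the buffers, so I'm handing in.

```bash
python3 -c "
from cell import r
print(r.hand_in(), r.current_t())"
```

```text
the job is handed in; nothing more can be done
the job is handed in; nothing more can be done
```

I pressed the paddle down, pushed the stop about 111 mm along the bar to the post's buffers, let go and moved clear; the arm never came near the jars or tin. I handed the job in after about 17 s, and no verdict was shown.

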